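Unclip the nori case and hold its lid at the balance point

TASK

Pull the orange snap clip straight up out of its socket on the nori case while the lid stays shut, and leave it in the blue tray. Then take the lid's black bar handle, swing the lid up to its balance point, standing upright, and finish while still holding the handle there, so that the lid falls neither shut nor over the back. Leave the kitchen scale, the sauce bottle and the white bowl alone.

Things in the scene. Friction and masses are not known exactly. Their poses are not given: they have to be found in the camera images.
- case: Nori case: steel box fixed to the counter, 120 mm (its x) by 240 mm (its y) by 80 mm high, under a 6 mm off-white lid. Origin: centre of its underside, at counter height; x points from the handle side to the hinge side, z up. The grey clip socket is on its +y end at x = -20, y = +134 mm; the clip's stem goes 24 mm into it.
- lid (a joint): Lid angle in rad: 0 shut, growing as the handle side swings up, pi/2 upright, stop at 2.2 (leaning over the back). Free hinge, no stay: the lid (0.3 to 0.6 kg) falls shut below its balance point and over the back beyond it. Its mass lies evenly about a plane through the hinge, so the balance point is upright, at pi/2.
- lid_hinge (a point): Centre of the lid's hinge axis, which runs along the case's y; fixed, at x = +60 mm, z = 83 mm in the case's frame.
- lid_bar (a point): Centre of the lid's handle: round black bar, 12 mm diameter, 94 mm long, parallel to the hinge, 168 mm from it, joined to the lid by an arm at each end, with 39 mm free between bar and lid edge. Shut: level with the lid, 83 mm over the counter, in front of the case. Lid upright: at the top, 251 mm over the counter. The bar can turn between gripping fingers.
- clip_grip (a point): Centre of the loose orange clip's grip tab (14 mm in x, 26 in y, 40 high). Clip 40 g, 76 mm tall, foot 56 mm below this point, flange 30 by 22 mm (top 20 mm below), stem 12 by 10. At first upright in the socket, axes along the case's, this point 112 mm over the counter, flange over the lid's ear. A spring ball holds it: pull straight up with 5 to 15 N; clear after 30 mm.
- tray: Blue open tray, fixed, 170 by 170 mm outside, 25 mm high, walls and floor 4 mm thick. Origin: centre of its underside, z up.
- scale: Kitchen scale, black with a steel platform, loose, 170 (x) by 150 (y) by 38 mm high, to be left alone. Origin: centre of its underside.
- sauce: Amber sauce bottle with a red cap, loose, 56 mm diameter, 150 mm tall, to be left alone. Origin: centre of its underside.
- bowl: White bowl, loose, 100 mm across, 50 mm high, to be left alone. Origin: centre of its underside.
Things that resemble listed ones, but are neither listed nor needed, are in the scene too. What is meant by the part that bears clip_grip is not grey, pink or yellow, and is the smaller of those in its own colour.

How it is judged:
By the outcome, as a careful person would: the job done as asked, in the order asked, and still so for the second after the job is handed in, while the arm keeps its last pose, push and grip.
It also fails if it takes over 64 s, if anything falls off the work surface, if the arm or the gripper's body presses on something with over 40 N, if the wrist force passes 120 N, or if a joint passes its speed limit or range.

ROBOT

A 6-joint arm with a two-finger parallel gripper is mounted at the origin on the work surface. World frame = base frame: x ahead of the robot, y to its left, z up, the work surface at z = 0. Lengths are in m, angles in degrees, forces in N, time in s.
With the tool pointing down it reaches from about 0.4 to 0.825 m from the base axis. Payload 7 kg.
Tool frame: the origin (TCP) lies on the centre line of the jaws, within the pads' length; the fingertips stand 22 mm ahead of it and the grasp point (between the pads) lies 3 mm ahead of it; z points along the fingers, y is the line along which they close (so a half turn about z gives the same grasp; the last joint's range is limited). The gripper opens to 88 mm and grips with 3 to 60 N. Pads are 19 mm wide; open, the fingers measure 130 mm over their backs; the gripper's body (78 mm by 193 mm) begins 47 mm behind the grasp point.
Start: joints at [84.689, 20.546, 0.682, 0, -70.136, -16.507], TCP at [0.251, 0.627, 0.217] pointing down, gripper open.
Joint ranges: [-176.03, 176.03], [-82.01, 121.73], [-58.28, 71.71], [-173.87, 95.51], [-174.79, -0.11], [-173.66, 173.66]. Speed limits (degrees/s): [136.94, 136.94, 172.46, 180, 180, 180].

INTERFACE

Orientations are given as [roll, pitch, yaw] about the fixed x, y, z axes, in that order (R = Rz(yaw) Ry(pitch) Rx(roll)).
In Python, from plant import get_state, cams, r gives the robot as it stands.
- The arm moves only by the tool apply_moves, never from a script. Its argument "targets" is a list of rows, each an object with "dp": the shift along the world's x, y, z in m, a list of three; "yaw": the turn about the world's z in degrees. In form: [{"dp": [x, y, z], "yaw": yaw}, ...]. A call has 1 to 20 rows; each row is the pose to reach, as a shift and turn from the pose commanded when the call began; what a row does not reach only later rows make up. A row lasts 1/12 s, in which the tool goes at most 41.7 mm and 7.16 degrees, less where a joint would pass 70% of its speed; a pose out of reach is approached as far as the arm can. A call with a gripper value outside its range is refused whole. "grip" is the gripper command: -1 is fully open, 1 is shut, values between are in proportion, set as the call begins (left out, the last holds). The fingers move at their own pace and stop on an object; "squeeze" is the grip in N (left out, the last holds). Time passes only in rows, so rows that repeat a pose let the fingers close. It gives the time, the measured TCP pose, the force, the opening and the grip force at its end, in the units of the state.
- get_state(): the state, without advancing time (a new reading comes with each control period).
- cams.capture(name): name is "scene" or "top" or "wrist"; returns a dict with "image" (384x512x3 uint8, red, green, blue), "range_z" (384x512 float32, m along the optical axis (not along the pixel's ray), 0 where there is no reading), "fx", "fy", "cx", "cy" (pixels), "R" (3x3) and "t" (3): a world point X has camera coordinates R X + t; the wrist camera has in their place "T_tool_cam" (4x4, takes a point from camera to tool coordinates, whose origin is the TCP and whose axes are the flange's). Camera axes: x right, y down, z forward; pixel columns grow to the right and rows downward; lengths in m; the calibration is good to about 2 mm. A picture is of the moment at which its call begins: read the wrist's pose just before it.
- r.close_job(): hands the job in; it is judged then, once.
The state is a dict: "time_s": time; "joints": joint angles; "qd": joint speeds; "joint_torque": joint torques, N m; "tcp_pos": TCP position; "eef_rot": TCP orientation; "contact_force": force on the tool from outside, world axes, zero at the start; "moment": the same for the moment, N m; "gripper_width": finger opening in m; "gripper_force": force on a finger pad.
Only numpy, scipy, OpenCV 4.12 (cv2) and the standard library are available. Lean on these libraries where they do the work, as an engineer would, in place of code of your own. Each camera call takes 0.05 s, during which the arm holds its last target. There are 200 camera calls.

## Working session

There is one attempt and no reset: what is moved stays moved. The work goes in short steps, Python scripts to look and compute and a tool call to move; the robot and the scene stay as the last step left them, time stands still between calls to the robot, and variables do not carry over. Pictures are saved under pics/ and viewed, at most 10 in all, crops included, and the job is handed in when it is done.

Besides the shell and the picture viewer there is one more tool, called by a JSON object that holds its "api" and its "payload". apply_moves: Moves the arm, as the interface text tells. Its arguments: {"type":"object","properties":{"targets":{"type":"array","items":{"type":"object","properties":{"dp":{"type":"array","items":{"type":"number"}},"yaw":{"type":"number"}}}},"grip":{"type":"number"},"squeeze":{"type":"number"}},"required":["targets"]}

```bash
mkdir -p pics; cat > h.py <<'E'
import numpy as np, cv2
from plant import get_state, cams, r
def cap(n,fn=None):
    c=cams.capture(n)
    np.savez(f'/tmp/{n}.npz',**c)
    if fn: cv2.imwrite(f'pics/{fn}.png',cv2.cvtColor(c['image'],cv2.COLOR_RGB2BGR))
    return c
def pts(c):
    z=c['range_z']; v,u=np.mgrid[:z.shape[0],:z.shape[1]]
    P=np.stack([(u-c['cx'])/c['fx']*z,(v-c['cy'])/c['fy']*z,z],-1)
    return (P-c['t'])@c['R']
E
python3 - <<'E'
from h import *
a=cap('top');b=cap('scene')
cv2.imwrite('pics/a.png',cv2.cvtColor(a['image'],cv2.COLOR_RGB2BGR))
cv2.imwrite('pics/b.png',cv2.cvtColor(b['image'],cv2.COLOR_RGB2BGR))
print(get_state()); print(a['R'],a['t'],a['fx'])
E
```

```text
{'time_s': 0.1, 'joints': array([ 8.46892711e+01,  2.05865708e+01,  6.39242285e-01, -1.77370969e-02,
       -7.01388541e+01, -1.65068920e+01]), 'qd': array([ 0.01625239, -0.17984151,  0.05158164,  0.14813312, -0.00735524,
        0.04807469]), 'joint_torque': array([-4.99848138e-04, -5.84165275e+01,  2.93749988e+01,  7.01554075e+00,
        1.01995678e-02, -4.62542789e-05]), 'tcp_pos': array([0.25072262, 0.62620114, 0.21582666]), 'eef_rot': array([ 1.79912631e+02, -8.50154971e-03, -2.18236530e+01]), 'contact_force': array([-0.21186631,  0.2434835 , -1.06922434]), 'moment': array([ 0.0101089 ,  0.02384446, -0.01941159]), 'gripper_force': 0.0, 'gripper_width': 0.08781603406777008}
[[ 0.01299614 -0.99989326 -0.00667643]
 [-0.99396854 -0.01219142 -0.10898582]
 [ 0.10889279  0.00805256 -0.99402088]] [-0.00705555  0.61219302  1.18603775] 415.0035597296946
```

View pics/a.png

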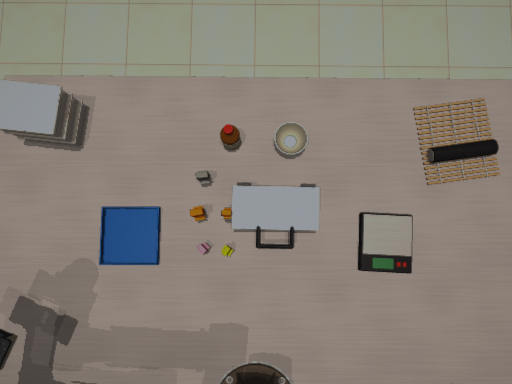

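View pics/b.png

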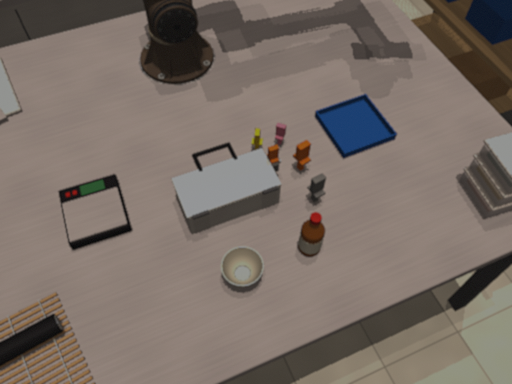

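The top view shows the case at (275,208) and its bar at (275,246). The target clip is at (227,213), in the socket, with a larger orange decoy at (198,213). The tray is at (130,236), the bottle at (230,135), the bowl at (291,139) and the scale at (386,243).

```bash
python3 - <<'E'
from h import *
a=dict(np.load('/tmp/top.npz'));P=pts(a);hsv=cv2.cvtColor(a['image'],cv2.COLOR_RGB2HSV)
H,S,V=[hsv[...,i].astype(int) for i in range(3)]
def st(name,m):
    n,l,s,_=cv2.connectedComponentsWithStats(m.astype(np.uint8))
    for i in range(1,n):
        if s[i,4]<15: continue
        k=(l==i)&(a['range_z']>0);Q=P[k]
        zt=np.percentile(Q[:,2],95);T=Q[Q[:,2]>zt-.008]
        rect=cv2.minAreaRect(T[:,:2].astype(np.float32)*1000)
        print(name,s[i],'z',Q[:,2].min().round(3),zt.round(3),'topmean',T.mean(0).round(3),'rect',np.round(rect[0],1),np.round(rect[1],1),round(rect[2],1))
u=np.arange(512)[None,:]; v=np.arange(384)[:,None]
reg=(u>90)&(u<420)&(v>110)&(v<275)
st('orange',reg&(H>5)&(H<22)&(S>190)&(V>120))
st('blue',reg&(H>100)&(H<125)&(S>120))
st('lid',reg&(abs(P[...,2]-.085)<.008)&(u>220)&(u<330)&(v>180)&(v<236))
st('bar',reg&(V<60)&(P[...,2]>.06)&(v>225)&(u>240)&(u<310))
st('high',reg&(P[...,2]>.03))
E
```

```text
orange [190 207  13   9  88] z 0.048 0.107 topmean [0.545 0.168 0.103] rect [545.3 168.6] [17.1 33.6] 14.1
orange [222 208   9   7  55] z 0.089 0.135 topmean [0.543 0.083 0.132] rect [542.9  83.2] [11.  21.8] 1.3
orange [195 217  10   4  23] z 0.045 0.053 topmean [0.529 0.166 0.049] rect [528.5 165.9] [ 6.4 26.7] 10.1
blue [  99  207   61   58 3395] z -0.005 0.024 topmean [0.465 0.377 0.023] rect [477.1 375. ] [166.8 171.5] 0.7
lid [ 222  182   98   54 4027] z 0.077 0.09 topmean [ 0.56  -0.05   0.086] rect [555.7 -37.6] [272.6 147.6] 89.0
bar [256 227  38  22 271] z 0.081 0.092 topmean [ 0.468 -0.048  0.088] rect [476.6 -49.2] [ 58.  102.7] 0.6
high [275 122  34  33 316] z 0.03 0.052 topmean [ 0.774 -0.1    0.049] rect [767.7 -96.7] [97.2 94.7] 1.2
high [220 124  21  25 388] z 0.03 0.151 topmean [0.767 0.081 0.149] rect [768.1  81.1] [25.5 22. ] 1.9
high [196 170  14  15 163] z 0.037 0.101 topmean [0.65  0.157 0.099] rect [650.3 156.8] [19.1 32.2] 8.0
high [ 221  182   99   67 4348] z 0.071 0.09 topmean [ 0.554 -0.048  0.087] rect [539.1 -37.9] [271.2 180.7] 89.0
high [189 205  17  16 183] z 0.042 0.106 topmean [0.545 0.169 0.103] rect [544.8 168.5] [19. 34.] 6.9
high [ 360  213   53   60 2496] z 0.03 0.042 topmean [ 0.486 -0.376  0.038] rect [ 467.8 -373.4] [144.9 162.2] 88.0
high [198 242  12  12  92] z 0.031 0.078 topmean [0.444 0.153 0.075] rect [443.9 153.7] [24.2 14.1] 43.9
high [221 245  13  11  92] z 0.031 0.077 topmean [0.439 0.086 0.075] rect [438.9  86.2] [13.5 25. ] 60.0
```

{"api": "apply_moves", "payload": {"targets": [{"dp": [0.015,-0.027,0.003],"yaw": -4},{"dp": [0.03,-0.055,0.005],"yaw": -8},{"dp": [0.05,-0.09,0.008],"yaw": -12},{"dp": [0.066,-0.12,0.01],"yaw": -16},{"dp": [0.083,-0.15,0.012],"yaw": -20},{"dp": [0.1,-0.18,0.014],"yaw": -24},{"dp": [0.116,-0.21,0.016],"yaw": -28},{"dp": [0.133,-0.24,0.018],"yaw": -32},{"dp": [0.15,-0.27,0.02],"yaw": -36},{"dp": [0.166,-0.3,0.02],"yaw": -40},{"dp": [0.183,-0.33,0.02],"yaw": -44},{"dp": [0.2,-0.36,0.02],"yaw": -48},{"dp": [0.216,-0.39,0.02],"yaw": -52},{"dp": [0.233,-0.42,0.02],"yaw": -56},{"dp": [0.25,-0.455,0.02],"yaw": -60},{"dp": [0.266,-0.49,0.02],"yaw": -64},{"dp": [0.28,-0.52,0.02],"yaw": -66},{"dp": [0.292,-0.544,0.02],"yaw": -68},{"dp": [0.292,-0.544,0.02],"yaw": -68},{"dp": [0.292,-0.544,0.02],"yaw": -68}], "grip": -1}}

```text
time_s: 1.77
tcp_pos: [0.543, 0.0812, 0.2361]
eef_rot: [179.9, -0.0, -90.0]
contact_force: [-0.7, -0.4, -0.1]
gripper_width: 0.0878
gripper_force: 0.0
```

```bash
cat >> h.py <<'E'
from scipy.spatial.transform import Rotation
def wrist(fn=None):
    s=get_state(); c=cap('wrist',fn)
    T=np.eye(4);T[:3,:3]=Rotation.from_euler('xyz',s['eef_rot'],degrees=True).as_matrix();T[:3,3]=s['tcp_pos']
    W=T@c['T_tool_cam']; c['R']=W[:3,:3].T; c['t']=-W[:3,:3].T@W[:3,3]
    return s,c
E
python3 - <<'E'
from h import *
s,c=wrist('w1');print(s['time_s'],s['tcp_pos'],s['eef_rot'],s['contact_force'],(-c['R'].T@c['t']).round(3))
P=pts(c);hsv=cv2.cvtColor(c['image'],cv2.COLOR_RGB2HSV)
H,S,V=[hsv[...,i].astype(int) for i in range(3)]
m=(H>5)&(H<22)&(S>190)&(V>100)
n,l,q,_=cv2.connectedComponentsWithStats(m.astype(np.uint8))
for i in range(1,n):
    if q[i,4]<60: continue
    Q=P[(l==i)&(c['range_z']>0)]; zt=np.percentile(Q[:,2],95);T=Q[Q[:,2]>zt-.006]
    rr=cv2.minAreaRect(T[:,:2].astype(np.float32)*1000); print(q[i],zt,T.mean(0).round(4),np.round(rr[0]+rr[1],1),rr[2])
m=(abs(P[...,2]-.086)<.004)&(P[...,1]<.065)&(P[...,0]>.49)&(S<60)&(c['range_z']>0)
cs,_=cv2.findContours(m.astype(np.uint8),0,1);k=max(cs,key=cv2.contourArea)[:,0]
rr=cv2.minAreaRect((P[k[:,1],k[:,0],:2]*1000).astype(np.float32)); print('lid',rr)
E
```

```text
1.7667 [0.54296931 0.08119022 0.23609639] [ 1.79941580e+02 -1.96833274e-02 -8.99800728e+01] [-0.70009032 -0.37237041 -0.0976308 ] [0.543 0.007 0.405]
[ 44 162  13  12  60] 0.1142146821031455 [0.7711 0.0656 0.1114] [771.9  65.4  13.5   5.2] 5.822636127471924
[262 220   8  20 109] 0.050468385093754155 [0.5309 0.1642 0.0495] [530.8 164.6   8.   29.6] 9.24609661102295
[241 224  21  24 230] 0.10479721566780532 [0.5472 0.157  0.1036] [548.  157.2  19.4  13.1] 4.135687828063965
lid ((561.138427734375, -20.88257598876953), (171.281982421875, 141.90538024902344), 89.91143798828125)
```

View pics/w1.png

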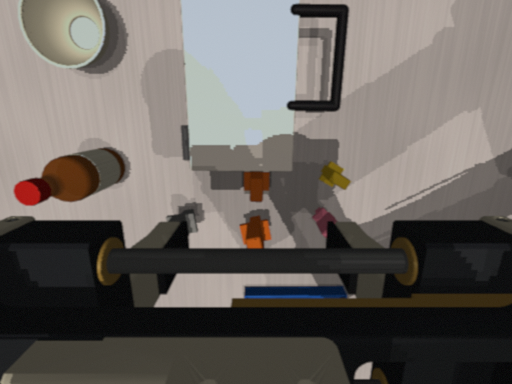

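The wrist view shows the target clip at (256,183), shaded, at the lid's end. The decoy is at (255,232), and the bar runs vertically at about (342,55). I'll relax the mask and get the edge yaw.

```bash
python3 - <<'E'
from h import *
c=dict(np.load('/tmp/wrist.npz'));s=get_state()
T=np.eye(4);T[:3,:3]=Rotation.from_euler('xyz',s['eef_rot'],degrees=True).as_matrix();T[:3,3]=s['tcp_pos']
W=T@c['T_tool_cam'];c['R']=W[:3,:3].T;c['t']=-W[:3,:3].T@W[:3,3]
P=pts(c);hsv=cv2.cvtColor(c['image'],cv2.COLOR_RGB2HSV);H,S,V=[hsv[...,i].astype(int) for i in range(3)]
sub=np.zeros(H.shape,bool);sub[160:205,235:280]=1
m=sub&(H>2)&(H<22)&(S>150)&(P[...,2]>.118)
T=P[m];rr=cv2.minAreaRect(T[:,:2].astype(np.float32)*1000);print('clip',m.sum(),T.mean(0),T[:,2].max(),rr)
T=T[T[:,2]>.127];print(len(T),T.min(0),T.max(0))
# lid edges
g=c['image'].max(-1).astype(int)
m=(abs(P[...,2]-.086)<.005)&(c['range_z']>0)
L=[];R=[]
for v in range(10,125,4):
    u=np.where(m[v,150:310])[0]+150
    L.append(P[v,u.min()]); 
    if v>=112 or 25<v<95: R.append(P[v,u[u<302].max()])
for n,A in(('back',L),('front',R)):
    A=np.array(A);f=np.polyfit(A[:,1],A[:,0],1);print(n,f,'yaw',-np.degrees(np.arctan(f[0])),np.std(A[:,0]-np.polyval(f,A[:,1])))
m=(V<70)&(abs(P[...,2]-.085)<.012)&(P[...,0]<.475)&(P[...,0]>.43)
A=P[m];f=np.polyfit(A[:,1],A[:,0],1);print('bar',A.mean(0),A.min(0),A.max(0),-np.degrees(np.arctan(f[0])))
E
```

```text
clip 317 [0.54408947 0.08068039 0.13261837] 0.4048366837087467 ((544.2008666992188, 51.21864700317383), (87.05339050292969, 13.774822235107422), 89.61991882324219)
294 [0.5375421  0.00769899 0.12730497] [0.55126003 0.09476274 0.40483668]
back [0.00823375 0.62280264] yaw -0.4717487368684144 0.0003900399006634614
front [0.00931415 0.50146253] yaw -0.5336460016825784 0.0004236991779064131
bar [ 0.45887733 -0.05175469  0.08862646] [ 0.44176712 -0.10070645  0.07439034] [0.47493795 0.14382212 0.09191758] 0.1354967342454529
```

{"api": "apply_moves", "payload": {"targets": [{"dp": [0.001,0.001,-0.015],"yaw": -0.5},{"dp": [0.001,0.001,-0.03],"yaw": -0.5},{"dp": [0.001,0.001,-0.05],"yaw": -0.5},{"dp": [0.001,0.001,-0.07],"yaw": -0.5},{"dp": [0.001,0.001,-0.085],"yaw": -0.5},{"dp": [0.001,0.001,-0.1],"yaw": -0.5},{"dp": [0.001,0.001,-0.11],"yaw": -0.5},{"dp": [0.001,0.001,-0.118],"yaw": -0.5},{"dp": [0.001,0.001,-0.119],"yaw": -0.5},{"dp": [0.001,0.001,-0.119],"yaw": -0.5},{"dp": [0.001,0.001,-0.119],"yaw": -0.5}]}}

```text
time_s: 2.73
tcp_pos: [0.5443, 0.084, 0.1184]
eef_rot: [-179.9, 0.0, -90.3]
contact_force: [0.6, -0.2, -1.1]
gripper_width: 0.0875
gripper_force: 0.0
```

{"api": "apply_moves", "payload": {"targets": [{"dp": [0,0,0],"yaw": 0},{"dp": [0,0,0],"yaw": 0},{"dp": [0,0,0],"yaw": 0},{"dp": [0,0,0],"yaw": 0},{"dp": [0,0,0],"yaw": 0},{"dp": [0,0,0],"yaw": 0},{"dp": [0,0,0],"yaw": 0},{"dp": [0,0,0],"yaw": 0},{"dp": [0,0,0],"yaw": 0},{"dp": [0,0,0],"yaw": 0},{"dp": [0,0,0],"yaw": 0},{"dp": [0,0,0],"yaw": 0},{"dp": [0,0,0],"yaw": 0},{"dp": [0,0,0],"yaw": 0}], "grip": 1, "squeeze": 35}}

```text
time_s: 3.9
tcp_pos: [0.5439, 0.0837, 0.1176]
eef_rot: [180.0, -0.0, -90.3]
contact_force: [-0.5, 0.9, -0.2]
gripper_width: 0.0131
gripper_force: 35.0
```

{"api": "apply_moves", "payload": {"targets": [{"dp": [0,0,0.002],"yaw": 0},{"dp": [0,0,0.004],"yaw": 0},{"dp": [0,0,0.006],"yaw": 0},{"dp": [0,0,0.009],"yaw": 0},{"dp": [0,0,0.012],"yaw": 0},{"dp": [0,0,0.016],"yaw": 0},{"dp": [0,0,0.02],"yaw": 0},{"dp": [0,0,0.025],"yaw": 0},{"dp": [0,0,0.03],"yaw": 0},{"dp": [0,0,0.036],"yaw": 0},{"dp": [0,0,0.044],"yaw": 0},{"dp": [0,0,0.055],"yaw": 0},{"dp": [0,0,0.07],"yaw": 0},{"dp": [0,0,0.085],"yaw": 0},{"dp": [0,0,0.1],"yaw": 0},{"dp": [0,0,0.11],"yaw": 0},{"dp": [0,0,0.115],"yaw": 0},{"dp": [0,0,0.115],"yaw": 0},{"dp": [0,0,0.115],"yaw": 0}]}}

```text
time_s: 5.48
tcp_pos: [0.5436, 0.0836, 0.2324]
eef_rot: [180.0, 0.0, -90.3]
contact_force: [1.3, 0.1, -1.4]
gripper_width: 0.0128
gripper_force: 35.0
```

```bash
python3 - <<'E'
from h import *
c=cap('scene','s2');cap('top')
img=cv2.cvtColor(c['image'],cv2.COLOR_RGB2BGR);cv2.imwrite('pics/s2c.png',cv2.resize(img[60:280,140:420],None,fx=2.5,fy=2.5,interpolation=2))
a=dict(np.load('/tmp/top.npz'));P=pts(a);hsv=cv2.cvtColor(a['image'],cv2.COLOR_RGB2HSV)
m=(hsv[...,0]>100)&(hsv[...,0]<125)&(hsv[...,1]>120);m[:,:90]=0;m[:, 180:]=0
Q=P[m];Q=Q[Q[:,2]>.018];print(Q.min(0),Q.max(0),get_state()['time_s'])
E
```

```text
[0.39427474 0.1499608  0.01823837] [0.45376911 0.33878322 0.61786024] 5.5833
```

View pics/s2c.png

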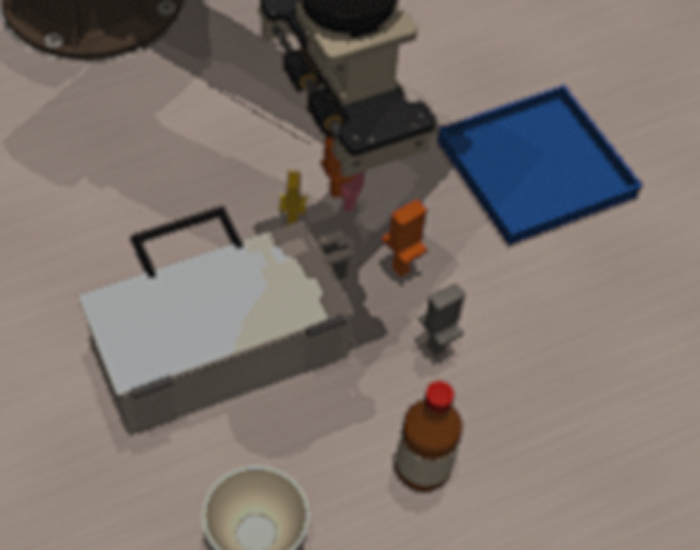

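The clip is out, held at about (330,165) in the crop, and the lid is still shut. Next is the tray.

{"api": "apply_moves", "payload": {"targets": [{"dp": [-0.003,0.012,0],"yaw": 0},{"dp": [-0.008,0.035,0],"yaw": 0},{"dp": [-0.014,0.06,0],"yaw": 0},{"dp": [-0.021,0.09,0],"yaw": 0},{"dp": [-0.028,0.12,0],"yaw": 0},{"dp": [-0.035,0.15,0],"yaw": 0},{"dp": [-0.042,0.18,0],"yaw": 0},{"dp": [-0.048,0.21,0],"yaw": 0},{"dp": [-0.055,0.24,0],"yaw": 0},{"dp": [-0.061,0.265,0],"yaw": 0},{"dp": [-0.065,0.283,0],"yaw": 0},{"dp": [-0.067,0.291,0],"yaw": 0},{"dp": [-0.067,0.291,-0.02],"yaw": 0},{"dp": [-0.067,0.291,-0.045],"yaw": 0},{"dp": [-0.067,0.291,-0.07],"yaw": 0},{"dp": [-0.067,0.291,-0.095],"yaw": 0},{"dp": [-0.067,0.291,-0.12],"yaw": 0},{"dp": [-0.067,0.291,-0.14],"yaw": 0},{"dp": [-0.067,0.291,-0.15],"yaw": 0},{"dp": [-0.067,0.291,-0.155],"yaw": 0}]}}

```text
time_s: 7.25
tcp_pos: [0.4764, 0.3734, 0.0758]
eef_rot: [179.9, -0.2, -90.3]
contact_force: [-0.1, 0.4, -0.2]
gripper_width: 0.013
gripper_force: 35.0
```

{"api": "apply_moves", "payload": {"targets": [{"dp": [0,0,-0.003],"yaw": 0},{"dp": [0,0,-0.006],"yaw": 0},{"dp": [0,0,-0.009],"yaw": 0},{"dp": [0,0,-0.009],"yaw": 0},{"dp": [0,0,-0.009],"yaw": 0}]}}

```text
time_s: 7.67
tcp_pos: [0.4771, 0.3749, 0.0693]
eef_rot: [-180.0, 0.0, -90.3]
contact_force: [0.3, 0.1, 0.4]
gripper_width: 0.013
gripper_force: 35.0
```

```bash
python3 - <<'E'
from h import *
s,c=wrist();P=pts(c);hsv=cv2.cvtColor(c['image'],cv2.COLOR_RGB2HSV)
m=(hsv[...,0]>100)&(hsv[...,0]<125)&(hsv[...,1]>120)&(c['range_z']>0)&(P[...,2]<.04)
Q=P[m];print(s['tcp_pos'],s['contact_force'],len(Q),Q.min(0),Q.max(0))
i=c['image'];cv2.imwrite('pics/w3.png',i[...,::-1])
E
```

```text
[0.47708503 0.37489718 0.0692994 ] [0.27756689 0.07277018 0.38984029] 24526 [0.39436702 0.29023974 0.0018151 ] [0.564214   0.45967329 0.02778735]
```

View pics/w3.png

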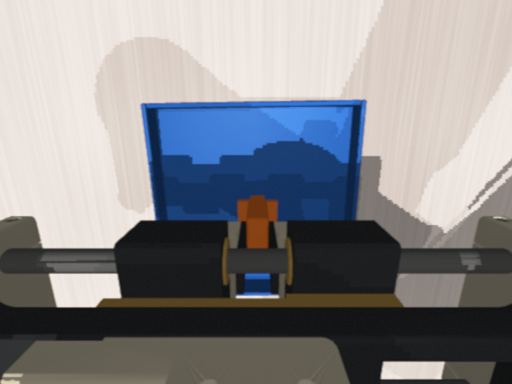

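The clip at (258,215) is centred over the tray. I'll lower it the last 3 mm and release.

{"api": "apply_moves", "payload": {"targets": [{"dp": [0,0,-0.0015],"yaw": 0},{"dp": [0,0,-0.003],"yaw": 0},{"dp": [0,0,-0.003],"yaw": 0}]}}

```text
time_s: 7.97
tcp_pos: [0.4769, 0.3747, 0.0657]
eef_rot: [-180.0, 0.0, -90.3]
contact_force: [0.7, -0.1, -0.6]
gripper_width: 0.0132
gripper_force: 35.0
```

{"api": "apply_moves", "payload": {"targets": [{"dp": [0,0,0],"yaw": 0},{"dp": [0,0,0],"yaw": 0},{"dp": [0,0,0],"yaw": 0},{"dp": [0,0,0],"yaw": 0},{"dp": [0,0,0],"yaw": 0},{"dp": [0,0,0],"yaw": 0},{"dp": [0,0,0],"yaw": 0},{"dp": [0,0,0],"yaw": 0},{"dp": [0,0,0.01],"yaw": 0},{"dp": [0,0,0.025],"yaw": 0},{"dp": [0,0,0.045],"yaw": 0},{"dp": [0,0,0.065],"yaw": 0},{"dp": [0,0,0.085],"yaw": 0},{"dp": [0,0,0.105],"yaw": 0},{"dp": [0,0,0.125],"yaw": 0},{"dp": [0,0,0.14],"yaw": 0},{"dp": [0,0,0.15],"yaw": 0},{"dp": [0,0,0.15],"yaw": 0}], "grip": -1}}

```text
time_s: 9.47
tcp_pos: [0.4777, 0.3754, 0.2188]
eef_rot: [-179.8, 0.2, -90.3]
contact_force: [0.5, 0.7, 0.4]
gripper_width: 0.0874
gripper_force: 0.0
```

```bash
python3 - <<'E'
from h import *
c=cap('scene')
img=cv2.cvtColor(c['image'],cv2.COLOR_RGB2BGR);cv2.imwrite('pics/s4c.png',cv2.resize(img[60:240,150:420],None,fx=2.5,fy=2.5,interpolation=2))
P=pts(c)
hsv=cv2.cvtColor(c['image'],cv2.COLOR_RGB2HSV)
m=(hsv[...,0]>3)&(hsv[...,0]<22)&(hsv[...,1]>150)&(P[...,1]>.28)&(P[...,1]<.47)&(c['range_z']>0)&(P[...,2]<.15)
Q=P[m];print(len(Q),Q.mean(0),Q.min(0),Q.max(0)) if len(Q) else print('none')
E
```

```text
140 [0.47971469 0.36829392 0.05631299] [0.46287435 0.35833247 0.00828006] [0.49055087 0.38125734 0.08311577]
```

View pics/s4c.png

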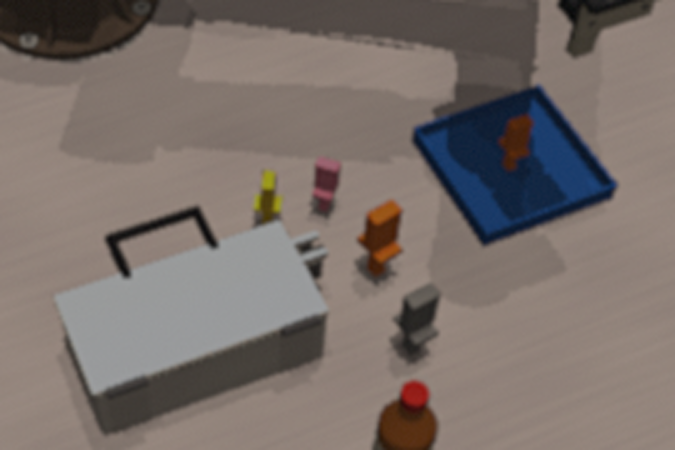

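The clip stands in the tray at about (515,142) in the crop. Next, the move above the bar with a 30 mm opening.

{"api": "apply_moves", "payload": {"targets": [{"dp": [-0.001,-0.012,0],"yaw": 0},{"dp": [-0.002,-0.036,0],"yaw": 0},{"dp": [-0.003,-0.062,0],"yaw": 0},{"dp": [-0.004,-0.09,0],"yaw": 0},{"dp": [-0.006,-0.12,0],"yaw": 0},{"dp": [-0.008,-0.15,0],"yaw": 0},{"dp": [-0.009,-0.18,0],"yaw": 0},{"dp": [-0.011,-0.21,0],"yaw": 0},{"dp": [-0.012,-0.24,0],"yaw": 0},{"dp": [-0.014,-0.27,0],"yaw": 0},{"dp": [-0.016,-0.3,0],"yaw": 0},{"dp": [-0.017,-0.33,0],"yaw": 0},{"dp": [-0.019,-0.36,0],"yaw": 0},{"dp": [-0.02,-0.39,0],"yaw": 0},{"dp": [-0.021,-0.412,0],"yaw": 0},{"dp": [-0.022,-0.424,0],"yaw": 0},{"dp": [-0.022,-0.426,0],"yaw": 0},{"dp": [-0.022,-0.426,0],"yaw": 0},{"dp": [-0.022,-0.426,0],"yaw": 0}], "grip": 0.32}}

```text
time_s: 11.1
tcp_pos: [0.4544, -0.0514, 0.215]
eef_rot: [179.9, -0.0, -90.3]
contact_force: [0.5, 0.2, -0.3]
gripper_width: 0.0299
gripper_force: 0.0
```

```bash
python3 - <<'E'
from h import *
s,c=wrist('w5');print(s['tcp_pos'],s['gripper_width'],s['time_s'])
P=pts(c);V=c['image'].max(-1)
m=(V<80)&(abs(P[...,2]-.084)<.012)&(P[...,0]>.43)&(P[...,0]<.53)&(c['range_z']>0)&(P[...,1]<.1)
A=P[m];print(len(A),A.min(0),A.max(0))
B=A[A[:,0]<.468]
for y in np.arange(-.11,.01,.01):
    q=B[abs(B[:,1]-y)<.005]
    if len(q): print(round(y,3),len(q),q[:,0].min().round(4),q[:,0].max().round(4),np.percentile(q[:,2],90).round(4))
E
```

```text
[ 0.45437425 -0.05136915  0.21500919] 0.029936996739554286 11.1
1602 [ 0.44873443 -0.10294481  0.08286221] [0.50749627 0.0008118  0.09162911]
-0.1 135 0.4487 0.4672 0.0901
-0.09 111 0.4499 0.4674 0.0899
-0.08 90 0.4499 0.4599 0.0902
-0.07 88 0.4499 0.46 0.0899
-0.06 88 0.4499 0.4601 0.0901
-0.05 86 0.4499 0.4602 0.0901
-0.04 84 0.4499 0.4603 0.0898
-0.03 78 0.4499 0.4604 0.0898
-0.02 76 0.4499 0.4593 0.0897
-0.01 111 0.4499 0.4677 0.0899
-0.0 64 0.4499 0.4677 0.0902
```

View pics/w5.png

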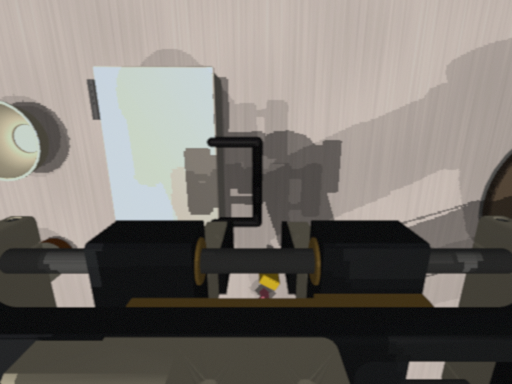

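The bar at (257,180) measures x 0.455, y -0.051. Descending now.

{"api": "apply_moves", "payload": {"targets": [{"dp": [0.001,0,-0.012],"yaw": 0},{"dp": [0.001,0,-0.03],"yaw": 0},{"dp": [0.001,0,-0.05],"yaw": 0},{"dp": [0.001,0,-0.07],"yaw": 0},{"dp": [0.001,0,-0.085],"yaw": 0},{"dp": [0.001,0,-0.1],"yaw": 0},{"dp": [0.001,0,-0.112],"yaw": 0},{"dp": [0.001,0,-0.122],"yaw": 0},{"dp": [0.001,0,-0.128],"yaw": 0},{"dp": [0.001,0,-0.13],"yaw": 0},{"dp": [0.001,0,-0.13],"yaw": 0},{"dp": [0.001,0,-0.13],"yaw": 0}]}}

```text
time_s: 12.15
tcp_pos: [0.4563, -0.051, 0.0861]
eef_rot: [-180.0, 0.0, -90.3]
contact_force: [0.4, 0.9, 0.2]
gripper_width: 0.0298
gripper_force: 0.0
```

{"api": "apply_moves", "payload": {"targets": [{"dp": [0,0,0],"yaw": 0},{"dp": [0,0,0],"yaw": 0},{"dp": [0,0,0],"yaw": 0},{"dp": [0,0,0],"yaw": 0},{"dp": [0,0,0],"yaw": 0},{"dp": [0,0,0],"yaw": 0},{"dp": [0,0,0],"yaw": 0},{"dp": [0,0,0],"yaw": 0},{"dp": [0,0,0],"yaw": 0}], "grip": 1, "squeeze": 30}}

```text
time_s: 12.9
tcp_pos: [0.4559, -0.0514, 0.0856]
eef_rot: [180.0, -0.0, -90.3]
contact_force: [-0.2, 0.2, 0.4]
gripper_width: 0.0004
gripper_force: 0.0
```

The gripper closed on nothing, so I need to look.

```bash
python3 - <<'E'
from h import *
print(get_state())
c=cap('scene');d,e=wrist()
img=c['image'][...,::-1];k=cv2.resize(img[110:240,150:310],None,fx=2.5,fy=2.5,interpolation=2)
w=e['image'][...,::-1][100:320,140:380];w=cv2.resize(w,(400,325))
cv2.imwrite('pics/m6.png',np.hstack([k,w[:k.shape[0]]]))
E
```

```text
{'time_s': 12.9, 'joints': array([ 1.82820132e+01,  7.87245996e+00, -3.59736801e+01,  8.66184868e-04,
       -4.61569126e+01, -1.86002485e+01]), 'qd': array([-0.0247087 ,  0.00097977, -0.03685901, -0.07663484, -0.01235772,
       -0.07805414]), 'joint_torque': array([-4.17522984e-03, -3.38007116e+01,  2.24930137e+01,  5.37048116e+00,
        9.08923539e-03, -7.81459403e-05]), 'tcp_pos': array([ 0.45586407, -0.05139652,  0.08564433]), 'eef_rot': array([ 1.79997306e+02, -1.56574981e-03, -9.03176352e+01]), 'contact_force': array([-0.17421769,  0.24308383,  0.36622104]), 'moment': array([ 0.08390396, -0.01302847,  0.05957034]), 'gripper_force': 0.0, 'gripper_width': 0.00041067865763083167}
```

View pics/m6.png

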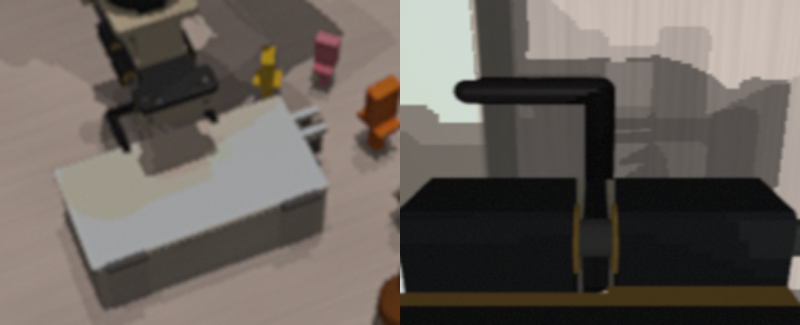

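```bash
python3 - <<'E'
from h import *
s,c=wrist();P=pts(c);V=c['image'].max(-1)
print('cam',(-c['R'].T@c['t']).round(3))
for v in range(150,300,8):
    row=[(u,*P[v,u].round(3),V[v,u]) for u in (250,257,263)]
    print(v,[tuple(map(float,x)) for x in row])
m=(abs(P[...,2]-.086)<.02)&(P[...,0]>.51)&(P[...,0]<.6)&(P[...,1]<-.06)&(V>100)
A=P[m];f=np.linalg.lstsq(np.c_[A[:,:2],np.ones(len(A))],A[:,2],rcond=None)[0];print('lid plane',f,len(A))
t=cap('top');Q=pts(t);vt=t['image'].max(-1)
m=(vt<60)&(abs(Q[...,2]-.085)<.03)&(Q[...,0]>.43)&(Q[...,0]<.51)&(abs(Q[...,1]+.05)<.06)
print('top bar',Q[m].min(0),Q[m].max(0),m.sum())
E
```

```text
cam [ 0.455 -0.126  0.254]
150 [(250.0, 0.462, -0.094, 0.002, 88.0), (257.0, 0.456, -0.094, 0.002, 89.0), (263.0, 0.45, -0.094, 0.001, 114.0)]
158 [(250.0, 0.46, -0.1, 0.089, 22.0), (257.0, 0.456, -0.1, 0.09, 22.0), (263.0, 0.452, -0.1, 0.088, 18.0)]
166 [(250.0, 0.46, -0.095, 0.089, 14.0), (257.0, 0.456, -0.095, 0.09, 15.0), (263.0, 0.452, -0.095, 0.088, 13.0)]
174 [(250.0, 0.46, -0.09, 0.086, 63.0), (257.0, 0.456, -0.09, 0.088, 9.0), (263.0, 0.452, -0.09, 0.087, 10.0)]
182 [(250.0, 0.46, -0.084, 0.085, 62.0), (257.0, 0.456, -0.085, 0.09, 13.0), (263.0, 0.452, -0.085, 0.089, 11.0)]
190 [(250.0, 0.46, -0.079, 0.086, 62.0), (257.0, 0.456, -0.08, 0.09, 10.0), (263.0, 0.452, -0.08, 0.089, 8.0)]
198 [(250.0, 0.46, -0.073, 0.085, 63.0), (257.0, 0.456, -0.074, 0.088, 11.0), (263.0, 0.452, -0.075, 0.089, 10.0)]
206 [(250.0, 0.461, -0.068, 0.085, 63.0), (257.0, 0.456, -0.069, 0.09, 13.0), (263.0, 0.452, -0.069, 0.09, 11.0)]
214 [(250.0, 0.461, -0.062, 0.086, 61.0), (257.0, 0.456, -0.064, 0.09, 11.0), (263.0, 0.452, -0.064, 0.09, 12.0)]
222 [(250.0, 0.461, -0.056, 0.084, 62.0), (257.0, 0.456,
[... 527 characters left out ...]
, 0.458, -0.082, 0.179, 40.0), (257.0, 0.456, -0.082, 0.179, 41.0), (263.0, 0.454, -0.082, 0.179, 40.0)]
270 [(250.0, 0.458, -0.079, 0.18, 38.0), (257.0, 0.456, -0.079, 0.18, 37.0), (263.0, 0.454, -0.079, 0.18, 36.0)]
278 [(250.0, 0.459, -0.051, 0.142, 19.0), (257.0, 0.456, -0.051, 0.142, 12.0), (263.0, 0.453, -0.051, 0.142, 15.0)]
286 [(250.0, 0.459, -0.048, 0.143, 24.0), (257.0, 0.456, -0.046, 0.141, 13.0), (263.0, 0.453, -0.047, 0.142, 19.0)]
294 [(250.0, 0.459, -0.043, 0.143, 23.0), (257.0, 0.456, -0.042, 0.142, 15.0), (263.0, 0.453, -0.043, 0.142, 26.0)]
lid plane [0.00091583 0.00045134 0.08625855] 28762
top bar [ 0.49368039 -0.00873694  0.08426773] [0.50486344 0.00240325 0.08991426] 16
```

The bar does appear to be between the fingers. A small test lift will show whether it's held.

{"api": "apply_moves", "payload": {"targets": [{"dp": [0,0,0.002],"yaw": 0},{"dp": [0,0,0.005],"yaw": 0},{"dp": [0,0,0.008],"yaw": 0},{"dp": [0,0,0.01],"yaw": 0},{"dp": [0,0,0.01],"yaw": 0},{"dp": [0,0,0.01],"yaw": 0}]}}

```text
time_s: 13.6
tcp_pos: [0.456, -0.0513, 0.0959]
eef_rot: [-180.0, 0.0, -90.3]
contact_force: [-0.5, -0.6, 1.4]
gripper_width: 0.0003
gripper_force: 0.0
```

```bash
python3 - <<'E'
from h import *
s,c=wrist();P=pts(c);V=c['image'].max(-1)
print(s['tcp_pos'],s['contact_force'],s['gripper_width'],s['gripper_force'])
for v in range(160,240,10): print(v,P[v,257].round(4),V[v,257])
m=(abs(P[...,2]-.09)<.025)&(P[...,0]>.51)&(P[...,0]<.6)&(P[...,1]<-.06)&(V>100)
A=P[m];f=np.linalg.lstsq(np.c_[A[:,:2],np.ones(len(A))],A[:,2],rcond=None)[0];print('lid plane',f,len(A))
E
```

```text
[ 0.45599748 -0.05132182  0.09589059] [-0.5467047  -0.62998472  1.3823177 ] 0.0003443667344143461 0.0
160 [ 0.4559 -0.0973  0.0893] 13
170 [ 0.4559 -0.091   0.0908] 12
180 [ 0.456  -0.084   0.0897] 12
190 [ 0.456  -0.0772  0.0902] 9
200 [ 0.456  -0.0698  0.0889] 10
210 [ 0.456  -0.0628  0.0897] 10
220 [ 0.4561 -0.0555  0.0897] 8
230 [ 0.4561 -0.0477  0.0891] 12
lid plane [0.0011816  0.00041509 0.08609924] 25611
```

```bash
python3 - <<'E'
from h import *
s,c=wrist();P=pts(c);z=c['range_z']
for v in range(200,300,4):
    print(v,' '.join(f'{u}:{1000*P[v,u,0]:.0f},{1000*P[v,u,1]:.0f},{1000*P[v,u,2]:.0f}' for u in (215,230,240,246,250,254,257,260,266,275)))
t=cap('scene');Q=pts(t)
m=(t['range_z']>0)&(abs(Q[...,0]-.456)<.07)&(abs(Q[...,1]+.05)<.02)&(Q[...,2]<.2)
A=Q[m]
for x in np.arange(.4,.52,.008):
    q=A[abs(A[:,0]-x)<.004]
    if len(q): print(round(x,3),np.sort(q[:,2])[::max(1,len(q)//10)].round(3))
E
```

```text
200 215:499,-42,1 230:484,-42,2 240:474,-42,-0 246:467,-42,0 250:463,-42,1 254:458,-70,89 257:456,-70,89 260:454,-70,88 266:450,-69,87 275:438,-42,2
204 215:499,-38,1 230:484,-38,1 240:474,-37,0 246:468,-37,0 250:463,-38,1 254:458,-67,88 257:456,-67,90 260:454,-67,90 266:450,-66,87 275:438,-37,1
208 215:500,-33,1 230:484,-33,0 240:474,-33,1 246:468,-33,1 250:463,-33,1 254:458,-64,89 257:456,-64,90 260:454,-64,90 266:450,-64,88 275:438,-33,1
212 215:500,-29,1 230:484,-29,0 240:474,-29,0 246:468,-29,1 250:463,-29,1 254:458,-61,88 257:456,-61,89 260:454,-61,89 266:450,-61,87 275:438,-29,1
216 215:500,-25,1 230:484,-24,-0 240:474,-24,-0 246:468,-24,0 250:464,-24,-1 254:458,-58,88 257:456,-59,90 260:454,-59,90 266:450,-57,87 275:437,-24,0
220 215:470,-91,177 230:465,-91,177 240:462,-91,178 246:468,-20,1 250:464,-20,1 254:458,-55,89 257:456,-55,89 260:454,-55,89 266:450,-54,86 275:449,-91,177
224 215:470,-90,180 230:465,-91,180 240:461,-91,180 246:463,-63,114 250:464,-15,1 254:455,-126,264 257:456,-53,90 260:454,-61,111 266:451,-63,115 275:450,-91,180
228 215:469,-91,184 230:464,-90,183 24
[... 2897 characters left out ...]

0.4 [-0.001  0.001  0.001  0.002  0.003]
0.408 [-0.002 -0.002 -0.001  0.     0.001  0.002  0.003  0.004  0.009]
0.416 [-0.004 -0.003 -0.003 -0.001 -0.001  0.     0.001  0.001  0.001  0.001
  0.001  0.001  0.002  0.003  0.004]
0.424 [-0.002 -0.001 -0.001 -0.001  0.     0.001  0.001  0.002  0.003  0.004
  0.005]
0.432 [-0.003 -0.002 -0.001 -0.     0.001  0.001  0.002  0.002  0.003  0.003
  0.004  0.005]
0.44 [-0.001  0.     0.001  0.002  0.002  0.002  0.004  0.004  0.004  0.004
  0.004  0.004  0.005  0.005]
0.448 [0.123]
0.496 [0.086 0.086]
0.504 [0.083 0.085 0.085 0.085 0.086 0.086 0.086 0.087 0.087 0.087 0.088 0.088
 0.089]
0.512 [0.083 0.084 0.085 0.086 0.086 0.087 0.087 0.088 0.089 0.089]
```

The depth data shows the fingertips ending at about z 0.11 with the TCP at 0.096, above the bar. The fingers are shorter than I had assumed, so I'll open, go about 40 mm lower (still clear on every figure) and close again.

{"api": "apply_moves", "payload": {"targets": [{"dp": [0,0,0],"yaw": 0},{"dp": [0,0,0],"yaw": 0},{"dp": [0,0,0],"yaw": 0},{"dp": [0,0,0],"yaw": 0},{"dp": [0,0,0],"yaw": 0},{"dp": [0,0,0],"yaw": 0},{"dp": [-0.001,0,-0.005],"yaw": 0},{"dp": [-0.001,0,-0.01],"yaw": 0},{"dp": [-0.001,0,-0.014],"yaw": 0},{"dp": [-0.001,0,-0.018],"yaw": 0},{"dp": [-0.001,0,-0.018],"yaw": 0}], "grip": 0.32}}

```text
time_s: 14.67
tcp_pos: [0.4542, -0.0515, 0.0766]
eef_rot: [179.9, -0.0, -90.3]
contact_force: [-0.7, -0.5, 0.2]
gripper_width: 0.0294
gripper_force: 0.0
```

{"api": "apply_moves", "payload": {"targets": [{"dp": [0,0,-0.004],"yaw": 0},{"dp": [0,0,-0.008],"yaw": 0},{"dp": [0,0,-0.012],"yaw": 0},{"dp": [0,0,-0.016],"yaw": 0},{"dp": [0,0,-0.019],"yaw": 0},{"dp": [0,0,-0.022],"yaw": 0},{"dp": [0,0,-0.022],"yaw": 0},{"dp": [0,0,-0.022],"yaw": 0}]}}

```text
time_s: 15.33
tcp_pos: [0.4548, -0.0514, 0.0555]
eef_rot: [180.0, -0.0, -90.3]
contact_force: [-0.4, 0.0, 0.6]
gripper_width: 0.0297
gripper_force: 0.0
```

{"api": "apply_moves", "payload": {"targets": [{"dp": [0,0,0],"yaw": 0},{"dp": [0,0,0],"yaw": 0},{"dp": [0,0,0],"yaw": 0},{"dp": [0,0,0],"yaw": 0},{"dp": [0,0,0],"yaw": 0},{"dp": [0,0,0],"yaw": 0},{"dp": [0,0,0],"yaw": 0},{"dp": [0,0,0],"yaw": 0}], "grip": 1, "squeeze": 30}}

```text
time_s: 16.0
tcp_pos: [0.4544, -0.0514, 0.0557]
eef_rot: [180.0, -0.0, -90.3]
contact_force: [-5.0, 1.9, 5.5]
gripper_width: 0.0112
gripper_force: 30.0
```

```bash
python3 - <<'E'
from h import *
s,c=wrist();P=pts(c);print(s)
m=(abs(P[...,0]-.456)<.03)&(abs(P[...,1]+.061)<.004)&(c['range_z']>0)
v,u=np.where(m)
for x in np.arange(.43,.485,.004):
    q=P[m][abs(P[m][:,0]-x)<.002]
    if len(q): print(x.round(3),len(q),np.sort(q[:,2]).round(3)[[0,len(q)//4,len(q)//2,-1]])
E
```

```text
{'time_s': 16.0, 'joints': array([ 1.83300324e+01,  1.03383110e+01, -3.81079901e+01, -1.43398845e-02,
       -4.15879482e+01, -1.86452709e+01]), 'qd': array([-0.00915965,  0.0347751 ,  0.06335495,  0.00281825,  0.1161822 ,
       -0.03652002]), 'joint_torque': array([ -0.64195706, -33.50690961,  21.30412817,   5.50349504,
         1.22308429,   0.05180548]), 'tcp_pos': array([ 0.45444271, -0.0514272 ,  0.0557326 ]), 'eef_rot': array([ 1.79964506e+02, -1.93731144e-03, -9.03259660e+01]), 'contact_force': array([-5.00505761,  1.86055083,  5.51917455]), 'moment': array([ 0.75652909,  1.45590256, -0.06455334]), 'gripper_force': 30.005730092525482, 'gripper_width': 0.011177137490126469}
0.43 42 [-0.001  0.     0.001  0.175]
0.434 54 [-0.001  0.     0.001  0.175]
0.438 50 [-0.     0.     0.001  0.079]
0.442 182 [-0.001  0.074  0.083  0.104]
0.446 271 [-0.     0.08   0.09   0.141]
0.45 114 [0.078 0.087 0.088 0.102]
0.454 93 [0.088 0.089 0.09  0.091]
0.458 94 [0.086 0.088 0.088 0.09 ]
0.462 252 [0.067 0.083 0.093 0.143]
0.466 228 [-0.     0.076  0.085  0.139]
0.47 84 [-0.001  0.001  0.002  0.093]
0.474 36 [-0.001  0.     0.001  0.002]
0.478 44 [-0.     0.     0.001  0.002]
0.482 42 [-0.001  0.     0.001  0.002]
```

The bar is gripped (11 mm, 30 N). Now I'll swing the lid along a 168 mm arc, starting with 30°.

{"api": "apply_moves", "payload": {"targets": [{"dp": [0,0,0.004],"yaw": 0},{"dp": [0,0,0.009],"yaw": 0},{"dp": [0.001,0,0.0175],"yaw": 0},{"dp": [0.002,0,0.0265],"yaw": 0},{"dp": [0.0035,0,0.035],"yaw": 0},{"dp": [0.0055,0,0.0435],"yaw": 0},{"dp": [0.008,0,0.052],"yaw": 0},{"dp": [0.011,0,0.06],"yaw": 0},{"dp": [0.0145,0,0.0685],"yaw": 0},{"dp": [0.0185,0,0.0765],"yaw": 0},{"dp": [0.0225,0,0.084],"yaw": 0},{"dp": [0.0225,0,0.084],"yaw": 0},{"dp": [0.0225,0,0.084],"yaw": 0}]}}

```text
time_s: 17.13
tcp_pos: [0.4756, -0.0517, 0.1401]
eef_rot: [179.8, -0.0, -90.4]
contact_force: [-8.3, 2.8, 1.7]
gripper_width: 0.0112
gripper_force: 30.0
```

{"api": "apply_moves", "payload": {"targets": [{"dp": [0.0035,0,0.0075],"yaw": 0},{"dp": [0.0085,0,0.0147],"yaw": 0},{"dp": [0.0138,0,0.0217],"yaw": 0},{"dp": [0.0197,0,0.0284],"yaw": 0},{"dp": [0.0257,0,0.0348],"yaw": 0},{"dp": [0.0321,0,0.0408],"yaw": 0},{"dp": [0.0388,0,0.0466],"yaw": 0},{"dp": [0.0458,-0.0005,0.0519],"yaw": 0},{"dp": [0.053,-0.0005,0.0569],"yaw": 0},{"dp": [0.0605,-0.0005,0.0615],"yaw": 0},{"dp": [0.0605,-0.0005,0.0615],"yaw": 0},{"dp": [0.0605,-0.0005,0.0615],"yaw": 0}]}}

```text
time_s: 18.13
tcp_pos: [0.5387, -0.0525, 0.2046]
eef_rot: [-179.9, -0.1, -90.3]
contact_force: [-11.0, 2.1, 14.1]
gripper_width: 0.0112
gripper_force: 30.0
```

```bash
cat > lid.py <<'E'
from h import *
s=get_state();print(s['time_s'],s['tcp_pos'],s['contact_force'],s['moment'],s['gripper_width'])
c=cap('scene');P=pts(c);I=c['image'].astype(int)
# off-white lid points above the case, off the y ends of the gripper
m=(c['range_z']>0)&(P[...,2]>.095)&(P[...,2]<.195)&(P[...,0]>.5)&(P[...,0]<.7)&(P[...,1]>-.17)&(P[...,1]<.07)&(I.min(-1)>60)&(I.max(-1)-I.min(-1)<45)
A=P[m];C=A.mean(0)
for _ in range(5):
    U,S,V=np.linalg.svd(A-A.mean(0),full_matrices=False);n=V[2];d=(A-A.mean(0))@n;A=A[abs(d)<.004]
n=n*np.sign(n[0]);print(len(A),A.mean(0),'n',n.round(4),'lid angle',90-np.degrees(np.arctan2(-n[2],n[0])) , S/np.sqrt(len(A)))
E
python3 lid.py
```

```text
18.1333 [ 0.53874575 -0.0524651   0.20457646] [-11.01524483   2.13492085  14.08248014] [0.71529577 3.95098177 0.01298326] 0.011242373834742726
4228 [ 0.58984917 -0.05321019  0.1449795 ] n [ 0.8662 -0.0081  0.4997] lid angle 119.98142604961541 [0.06932244 0.03246534 0.00168451]
```

{"api": "apply_moves", "payload": {"targets": [{"dp": [0.0005,0,0.0025],"yaw": 0},{"dp": [0.008,0,0.0055],"yaw": 0},{"dp": [0.016,0,0.0105],"yaw": 0},{"dp": [0.024,0,0.0145],"yaw": 0},{"dp": [0.0325,0,0.0175],"yaw": 0},{"dp": [0.041,0,0.02],"yaw": 0},{"dp": [0.0495,0,0.022],"yaw": 0},{"dp": [0.058,-0.0005,0.024],"yaw": 0},{"dp": [0.0665,-0.0005,0.025],"yaw": 0},{"dp": [0.0715,-0.0005,0.0255],"yaw": 0},{"dp": [0.0715,-0.0005,0.0255],"yaw": 0},{"dp": [0.0715,-0.0005,0.0255],"yaw": 0}]}}

```text
time_s: 19.18
tcp_pos: [0.6109, -0.0531, 0.2274]
eef_rot: [-179.9, -0.1, -90.3]
contact_force: [-0.9, -5.5, 3.0]
gripper_width: 0.011
gripper_force: 30.0
```

```bash
sed -i "s/90-np.degrees(np.arctan2(-n\[2\],n\[0\]))/90-np.degrees(np.arctan2(n[2],n[0]))/" lid.py; python3 lid.py
```

```text
19.1833 [ 0.61093805 -0.05312642  0.22740195] [-0.93635729 -5.51140636  2.95832961] [-1.89592082  0.61244614 -0.0287198 ] 0.010983861009739216
2458 [ 0.62047526 -0.05478184  0.14427229] n [ 0.9976 -0.0093  0.0682] lid angle 86.08920372020789 [0.07043523 0.02778221 0.00115535]
```

{"api": "apply_moves", "payload": {"targets": [{"dp": [0.003,0,0],"yaw": 0},{"dp": [0.006,0,0.0005],"yaw": 0},{"dp": [0.009,0,0.0005],"yaw": 0},{"dp": [0.0115,0,0.0005],"yaw": 0},{"dp": [0.0115,0,0.0005],"yaw": 0},{"dp": [0.0115,0,0.0005],"yaw": 0},{"dp": [0.0115,0,0.0005],"yaw": 0}]}}

```text
time_s: 19.82
tcp_pos: [0.6219, -0.0532, 0.2276]
eef_rot: [-180.0, -0.1, -90.3]
contact_force: [-0.6, -5.5, 2.1]
gripper_width: 0.0106
gripper_force: 30.0
```

```bash
python3 lid.py; python3 - <<'E'
import numpy as np,cv2
c=np.load('/tmp/scene.npz');cv2.imwrite('pics/f.png',cv2.resize(c['image'][60:300,130:430,::-1],None,fx=2.3,fy=2.3))
E
```

```text
19.8167 [ 0.62187401 -0.05317293  0.22762332] [-0.60325553 -5.49999111  2.13110619] [-2.05773518  0.6753268  -0.03503333] 0.010601297692320448
2117 [ 0.62440244 -0.05674072  0.14271073] n [ 0.9999 -0.0093  0.0047] lid angle 89.73239526682677 [0.07120421 0.02723361 0.00110046]
```

View pics/f.png

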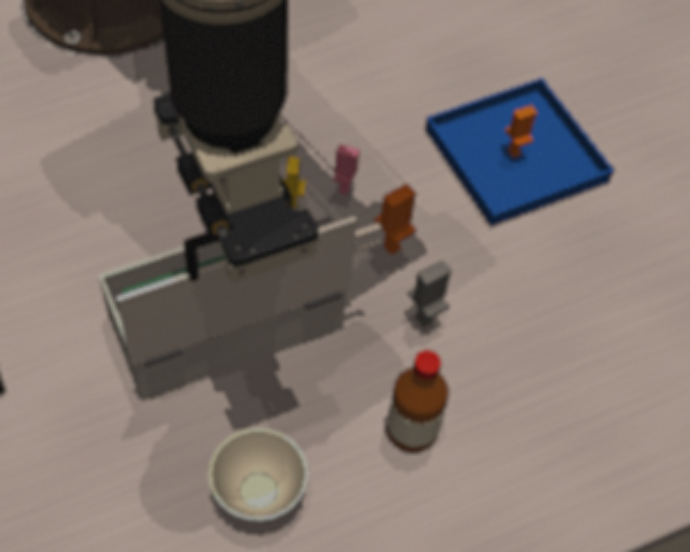

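The lid stands at 89.7°, the bar is still held at (205,250), and the clip is in the tray at (520,130). I'll check that it stays steady for a second.

{"api": "apply_moves", "payload": {"targets": [{"dp": [0.0005,0,0],"yaw": 0},{"dp": [0.0005,0,0],"yaw": 0},{"dp": [0.0005,0,0],"yaw": 0},{"dp": [0.0005,0,0],"yaw": 0},{"dp": [0.0005,0,0],"yaw": 0},{"dp": [0.0005,0,0],"yaw": 0},{"dp": [0.0005,0,0],"yaw": 0},{"dp": [0.0005,0,0],"yaw": 0},{"dp": [0.0005,0,0],"yaw": 0},{"dp": [0.0005,0,0],"yaw": 0},{"dp": [0.0005,0,0],"yaw": 0},{"dp": [0.0005,0,0],"yaw": 0}]}}

```text
time_s: 20.87
tcp_pos: [0.6223, -0.0532, 0.2276]
eef_rot: [-180.0, -0.1, -90.3]
contact_force: [-2.4, -5.3, 1.2]
gripper_width: 0.0109
gripper_force: 30.0
```

```bash
python3 lid.py
```

```text
20.8667 [ 0.62229138 -0.05319381  0.22764662] [-2.42040493 -5.29794073  1.21234015] [-1.98868608  0.66572046  0.00790357] 0.010947265055740951
2124 [ 0.62457114 -0.057158    0.14268862] n [ 1.     -0.0095  0.0016] lid angle 89.9106605552911 [0.07139634 0.02752354 0.00106441]
```

```bash
python3 -c "
from plant import r
print(r.close_job())"
```

```text
the job is handed in; nothing more can be done
None
```

The orange clip is standing in the blue tray, and the lid is upright at a measured 89.9° with the gripper still holding the bar; I handed the job in at about 21 s, after one missed grasp of the bar that I corrected, and no result came back.

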